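# Clamp a file divider in the ratchet clamp and hold it

## Robot

A 6-joint arm with a two-finger parallel gripper is mounted at the origin on the work surface. World frame = base frame: x ahead of the robot, y to its left, z up, the work surface at z = 0. Lengths are in m, angles in rad, forces in N, time in s.
With the tool pointing down it reaches from about 0.275 to 0.825 m from the base axis. Payload 4.9 kg.
Tool frame: the origin (TCP) lies midway between the tips of the shut fingers; the grasp point (between the pads) lies 19 mm behind it (robot.hold_point_z is the distance from the TCP to the grasp point, in m); x points along the fingers, y is the direction in which the jaws open and shut, and the axes are right-handed (so a half turn about x gives the same grasp; the last joint's range is limited). The gripper opens to 85 mm and grips with 20 to 120 N. Pads are 22 mm wide; open, the fingers measure 114 mm over their backs; the gripper's body (76 mm by 85 mm) begins 54 mm behind the grasp point. The pads swing forward as they close: fully open they stand 13 mm farther back than shut.
Start: joints at [0.983, 0.326, -0.193, 1.052, 0, 1.437], TCP at [0.241, 0.494, 0.231] pointing down, gripper open.
Joint ranges: [-2.65, 2.65], [-0.97, 1.79], [-1.3, 1.35], [-1.93, 2.1], [-1.47, 1.37], [-3.14, 3.14]. Speed limits (rad/s): [2.57, 2.57, 3.14, 3.14, 3.14, 3.14].

## Interface

Orientations are given as a rotation vector (axis times angle).
In Python, from cell import robot gives the robot as it stands. The module is installed in compiled form; this text tells all that it offers.
- The arm moves only by the tool step_arm, never from a script. Its argument "commands" is a list that holds one entry, the list of rows, each a list of 7 numbers: the shift along the tool's x, y, z scaled (see below), then the turn, a rotation vector about the tool's x, y, z scaled (see below), then the opening, from 0 (shut) to 1 (fully open). A call has 1 to 10 rows; each row shifts and turns the pose as measured when the row begins, along the tool's axes as they then stand; what a row does not reach is not made up. The controller multiplies each number of a shift by 5 cm and each number of a turn by 0.12 rad. A row lasts 1/8 s, in which the tool goes at most 62.5 mm and 10.7 degrees, less where a joint would pass 70% of its speed; a pose out of reach is approached as far as the arm can. A call with a number of a shift or a turn outside -1 to 1 is refused whole. A call with a gripper value outside its range is refused whole. The fingers move at their own pace and stop on an object; "squeeze" is the grip in N (left out, the last holds). Time passes only in rows, so rows that do not move let the fingers close. It gives the time, the measured TCP pose, the force and the opening at its end, in the units of the state.
- robot.state(): the state, without advancing time (a new reading comes with each control period).
- robot.grab_frame(name): name is "scene" or "top"; returns the picture (480x640x3 uint8, red, green, blue); there is no depth.
- robot.camera_info(name): a dict with "fx", "fy", "cx", "cy" (pixels), "distortion" ([k1, k2, p1, p2, k3] as OpenCV has them; the pictures are not rectified), "origin" and "attitude" of the camera in the world. Camera axes: x right, y down, z forward; pixel columns grow to the right and rows downward; lengths in m; the calibration is good to about 2 mm. A picture is of the moment at which its call begins. camera_info takes no time and is no camera call.
- robot.sign_off(): hands the job in, once; it reports no verdict.
The state is a dict: "t": time; "qpos": joint angles; "qvel": joint speeds; "joint_torque": joint torques, N m; "position": TCP position; "ee_rot": TCP orientation; "contact_force": force on the tool from outside, world axes, zero at the start; "ft_torque": the same for the moment, N m; "finger_gap": finger opening in m.
Only numpy, scipy, OpenCV 4.12 (cv2) and the standard library are available. Lean on these libraries where they do the work, as an engineer would, in place of code of your own. Each camera call takes 0.05 s, during which the arm holds its last target.

## Task

Take the blue file divider out of the caddy and stand it on edge, centred, in the slot of the clamp fixture, so that its freshly glued label strips can be pressed. Then pump the clamp's white trigger towards its handle until the rubber pad has closed on the divider and the gauge pointer on the jaw stands in the green, never letting the pad spring be pressed right in; move the jaw only with the trigger. Finish while holding the trigger squeezed like that (let go and the clamp slackens), and leave the grey divider and everything else where they are.

Things in the scene. Friction and masses are not known exactly. Their poses are not given: they have to be found in the camera images.
- divider: blue plastic divider plate, 100 wide (its x) x 8 thick (its y) x 110 high (its z), about 100 g, standing on edge in one of the two slots of a dark steel caddy; origin at the centre of its lower edge. The caddy slots are 10 wide, their ribs end 30 above the plate's lower edge; the slots are 70 apart, so open the fingers only partly there
- spare: grey divider plate of the same size as the blue one, standing in the other slot of the caddy; origin at the centre of its lower edge. Leave it there
- fixture: one-hand ratchet bar clamp on a plywood base 150 x 330, fixed to the table; origin on the table under the base. The clamp axis is its y: the handle stands at its -y end, then the trigger, the slot with its steel heel, then the moving jaw at +y. The bar runs low along y under the slot, and its end sticks out beyond the handle
- slot (a point): centre of the slot floor, 35 above the table, axes as the fixture's: the place for the divider's origin when the plate's y is along the fixture's y (either way round). The slot is 11.5 wide along y; on the -y side is the heel, a block 90 wide whose flat face lies at y = -4 from this point's centre and which ends 65 above the slot floor; on the +y side at +7.5 is a rib, 25 high. The loose plate may lean up to 10 degrees until clamped
- handle (a point): centre of the top of the fixed grey pistol handle, 145 above the table: upright post 24 (x) x 16 (y), free from 60 above the table upwards
- trigger_top (a point): centre of the top of the white trigger blade, 141 above the table: upright blade 24 (x) x 10 (y), free from 60 above the table upwards; at rest it stands 43 from the handle's centre on the +y side (outer faces of the two 56 apart)
- trigger_travel (a joint): travel of the trigger from rest towards the handle (fixture -y), 0 to 0.020 m. A spring of 2 to 4 N returns it; while it moves the bar add about 2 N brake friction and the pad spring's force. It slides straight, at one to one with the bar. Squeeze it against the handle or pull it with a finger on its +y face
- trigger: the white trigger blade itself, moving with the trigger; its origin coincides with the fixture's while the trigger is at rest, so use trigger_top for its place
- jaw_travel (a joint): travel of the bar and jaw towards the slot (fixture -y), 0 to 0.088 m. The ratchet teeth are 6 mm apart: on each squeeze the trigger first takes up 0 to 6 mm of slack, then drives the bar; as it returns the bar stays, held by the brake of about 2 N only
- jaw: the upright grey jaw block on the bar, 36 x 40, top 100 above the table, with a white / green / red scale on its top; its origin coincides with the fixture's while the jaw joint is 0. Not to be touched
- gauge (a joint): how far the pad's spring is pressed in, 0 to 0.026 m, 450 N/m; the black pointer over the jaw's scale moves with it: white to 0.006, green 0.006 to 0.018, red above (0.024 and more is pressed right in). If the trigger is let go, the pad pushes the bar back until about 0.0045 is left
- pad: black rubber pad 44 wide x 36 high, 64 to 100 above the table, in front of the jaw; it is what touches the divider. Use pad_face for its place
- pad_face (a point): centre of the pad's front face, which looks to the fixture's -y; it touches the divider at about +4 in the slot's y when the divider rests on the heel
- tape: yellow tape roll lying flat, 90 across, 30 high; origin at the centre of its underside. Bystander
- mug: white mug, 80 across, 90 high; origin at the centre of its underside. Bystander
- glue: orange glue bottle, 48 across, 140 high; origin at the centre of its underside. Bystander
- labels: cardboard box of labels, 70 x 110 x 40 high; origin at the centre of its underside. Bystander
- jar: clear jar with a white lid, 70 across, 80 high; origin at the centre of its underside. Bystander
- screwdriver: screwdriver lying flat; origin on its underside. Bystander
Things that resemble listed ones, but are neither listed nor needed, are in the scene too. Several things have the shape of the divider; the one meant has the colours described above.

How it is judged:
On the way, in this order (a step that is already met when the one before it is completed fails the run):
1. the blue divider stands on edge in the clamp's slot, released (z of divider in the frame of slot between -0.004 and 0.005 m and x of divider in the frame of slot between -0.015 and 0.015 m and y of divider in the frame of slot between -0.006 and 0.006 m and angle between the y axis of divider and the y axis of fixture, either way round below 0.25 rad and contact force between the fingers and divider below 0.1 N and linear speed of divider below 0.03 m/s), for 0.2 s.
2. the pad touches the divider (contact force between pad and divider above 0.4 N and contact force between the fingers and divider below 0.1 N), for 0.1 s.
At the end, for the whole second after the job is handed in: Blue divider square (7 deg) on the slot floor (5 mm), centred within 15 mm, pressed by the pad on the heel; gauge 0.005 to 0.019 m; fingers push the trigger with over 2 N, over 2 mm from rest, and do not touch the divider, which is at rest (z of divider in the frame of slot between -0.004 and 0.005 m and x of divider in the frame of slot between -0.015 and 0.015 m and y of divider in the frame of slot between -0.006 and 0.006 m and angle between the y axis of divider and the y axis of fixture, either way round below 0.12 rad and value of joint gauge between 0.005 and 0.019 m and contact force between pad and divider above 1.5 N and contact force between fixture and divider above 1 N and contact force between the fingers and trigger above 2 N and value of joint trigger_travel above 0.002 m and contact force between each of the arm, the fingers and divider below 0.1 N and linear speed of divider below 0.02 m/s); the arm keeps its last pose, push and grip.
It fails at once if the pad spring is pressed right in (gauge over 0.024 m) (value of joint gauge above 0.024 m).
It fails at once if the jaw or pad is pushed by the robot (contact force between any of the fingers, the arm and jaw above 2 N or contact force between any of the fingers, the arm and pad above 2 N).
It fails at once if the grey divider or another bystander is shifted by more than 25 mm (distance of any of spare, tape, mug, glue, labels, jar, screwdriver from where it was at the start of the episode above 0.025 m).
It also fails if it takes over 58 s, if anything falls off the work surface, if the arm or the gripper's body presses on something with over 40 N, if the wrist force passes 120 N, or if a joint passes its speed limit or range.

## Working session

There is one attempt and no reset: what is moved stays moved. The work goes in short steps, Python scripts to look and compute and a tool call to move; the robot and the scene stay as the last step left them, time stands still between calls to the robot, and variables do not carry over. Pictures are saved under pics/ and viewed, and the job is handed in when it is done.

Besides the shell and the picture viewer there is one more tool, called after ">>>" as name(argument=value, ...) on one line, values as JSON. step_arm: Moves the arm, as the interface text tells. Shifts and turns lie within -1 to 1; 1 stands for 5 cm of shift or 0.12 rad of turn. Its arguments: {"type":"object","properties":{"commands":{"type":"array","items":{"type":"array","items":{"type":"array","items":{"type":"number"}}}},"squeeze":{"type":"number"}},"required":["commands"]}

```bash
ls; mkdir -p pics; python3 - <<'E'
from cell import robot
import cv2
print(robot.state()); print(robot.hold_point_z)
for n in("scene","top"):
    cv2.imwrite(f"pics/{n}0.png",robot.grab_frame(n)[:,:,::-1]); print(robot.camera_info(n))
E
```

```text
pics
{'t': 0.0, 'qpos': array([ 9.82781217e-01,  3.26929768e-01, -1.93557652e-01,  1.05198265e+00,
        6.45609112e-06,  1.43657168e+00]), 'qvel': array([-0.00063296,  0.00018728, -0.00117062, -0.00091086, -0.00134545,
        0.00187517]), 'joint_torque': array([-4.67178797e-04, -4.43395686e+01,  2.62441474e+01,  1.55585323e-02,
       -1.03358041e-04, -1.34132134e-05]), 'position': array([0.24079401, 0.49386655, 0.23051946]), 'ee_rot': array([ 0.35464426,  1.5419455 , -0.35711777]), 'contact_force': array([-0.63861452,  0.03498311,  0.37414645]), 'ft_torque': array([ 0.00997573, -0.02965264, -0.00065293]), 'finger_gap': 0.08517280605526634}
0.0187
{'fx': 439.6296106269534, 'fy': 439.6296106269534, 'cx': 317.2572599298833, 'cy': 238.2173407242595, 'distortion': array([-0.03797512,  0.        ,  0.        ,  0.        ,  0.        ]), 'origin': array([ 1.34504102, -0.11884159,  0.7109669 ]), 'attitude': array([-1.72472509, -1.59797674,  0.80989205])}
{'fx': 624.1055058232718, 'fy': 624.1055058232718, 'cx': 320.9061791939825, 'cy': 231.87922566019748, 'distortion': array([-0.14461282,  0.        ,  0.        ,  0.        ,  0.        ]), 'origin': array([ 0.43651304, -0.07404824,  1.43845521]), 'attitude': array([-2.16905409,  2.18663436, -0.11340529])}
```

View pics/scene0.png

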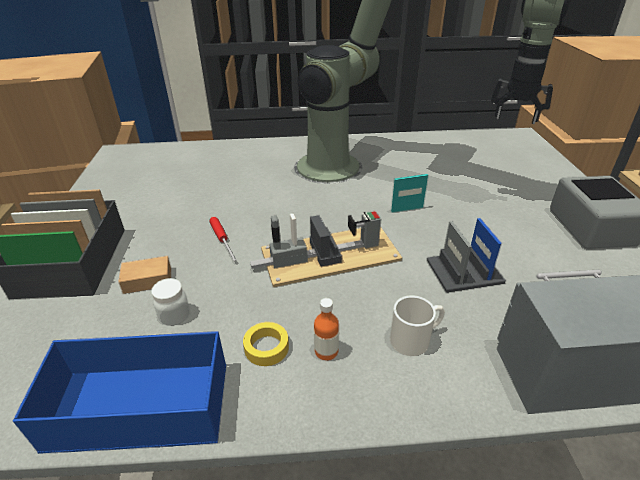

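View pics/top0.png

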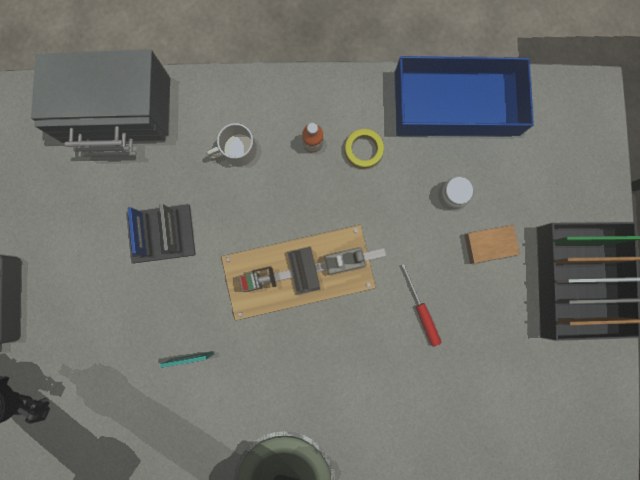

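Scene: the caddy is near (467,255), blue plate on the right at (487,248). The fixture is near (330,250). In top view the caddy is at (160,232) with the blue plate at (136,232), and the fixture is at (298,272). I'll zoom in on these.

```bash
cat > h.py <<'E'
import numpy as np,cv2
from scipy.spatial.transform import Rotation as R
from cell import robot
class Cam:
    def __init__(s,n):
        i=robot.camera_info(n); s.K=np.array([[i['fx'],0,i['cx']],[0,i['fy'],i['cy']],[0,0,1.]]); s.d=np.array(i['distortion']); s.o=np.array(i['origin']); s.R=R.from_rotvec(i['attitude']).as_matrix()
    def ray(s,p):
        u=cv2.undistortPoints(np.array(p,float).reshape(-1,1,2),s.K,s.d).reshape(-1,2)
        return np.c_[u,np.ones(len(u))]@s.R.T
    def plane(s,p,z):
        r=s.ray(p); return s.o+r*((z-s.o[2])/r[:,2])[:,None]
    def proj(s,P):
        P=np.array(P,float).reshape(-1,3); rv=cv2.Rodrigues(s.R.T)[0]
        return cv2.projectPoints(P,rv,-s.R.T@s.o,s.K,s.d)[0].reshape(-1,2)
def tri(c1,p1,c2,p2):
    a=c1.ray([p1])[0];b=c2.ray([p2])[0]
    t=np.linalg.lstsq(np.c_[a,-b],c2.o-c1.o,rcond=None)[0]
    q1=c1.o+a*t[0];q2=c2.o+b*t[1]; return (q1+q2)/2,np.linalg.norm(q1-q2)
def crop(src,x,y,w,h,k,out):
    im=cv2.imread(src)[y:y+h,x:x+w]; cv2.imwrite(out,cv2.resize(im,None,fx=k,fy=k,interpolation=cv2.INTER_CUBIC))
E
python3 - <<'E'
from h import *
crop('pics/top0.png',215,220,180,105,4,'pics/tf.png')
crop('pics/top0.png',115,190,90,80,7,'pics/tc.png')
crop('pics/scene0.png',240,195,170,95,4,'pics/sf.png')
crop('pics/scene0.png',415,205,100,90,6,'pics/sc.png')
E
```

```text
(no output)
```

View pics/tf.png

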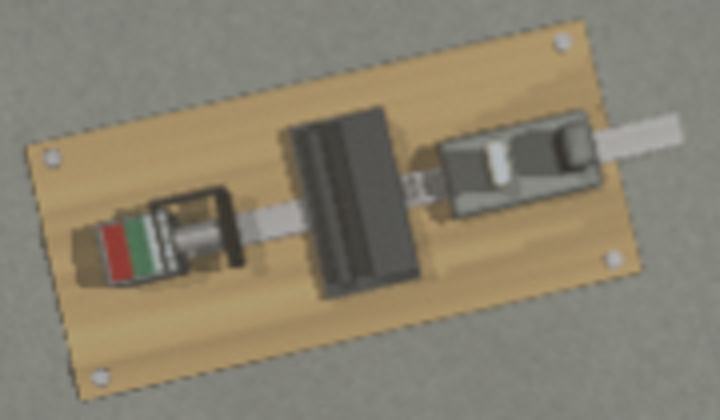

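View pics/tc.png

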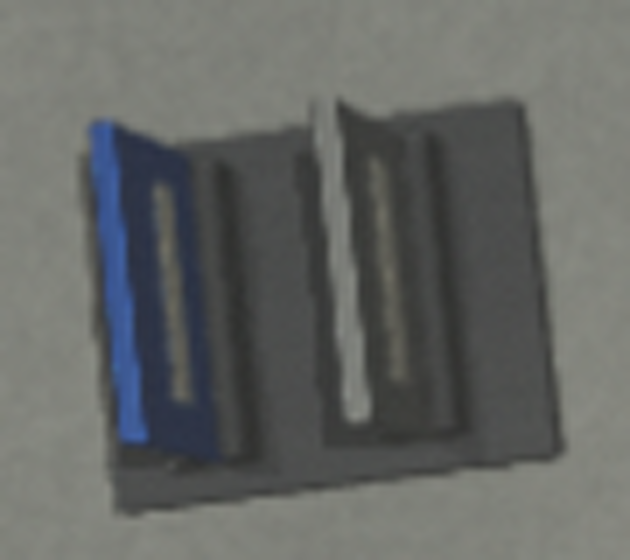

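View pics/sf.png

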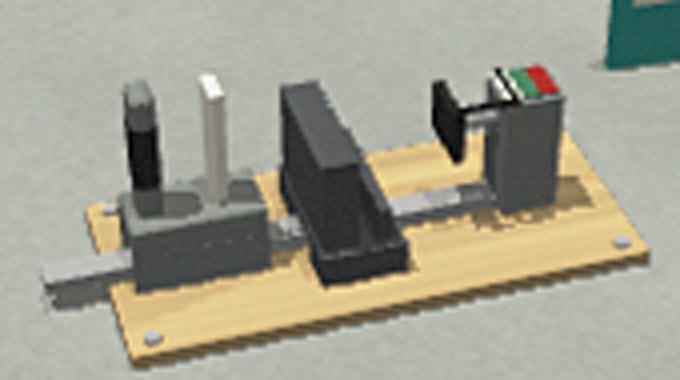

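View pics/sc.png

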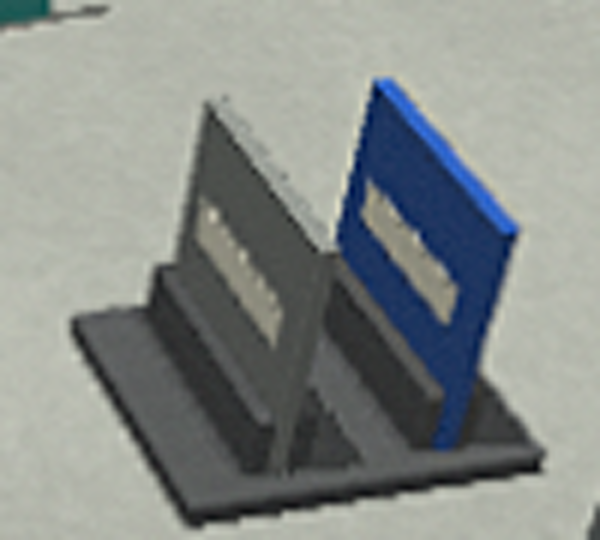

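```bash
python3 - <<'E'
from h import *
T=Cam('top');S=Cam('scene')
for n,c,z in(('top',T,.012),('scene',S,.012)):
    im=cv2.imread(f'pics/{n}0.png');hsv=cv2.cvtColor(im,cv2.COLOR_BGR2HSV)
    m=cv2.inRange(hsv,(10,70,60),(28,255,255)); 
    mm=np.zeros_like(m)
    if n=='top': mm[215:325,215:385]=m[215:325,215:385]
    else: mm[215:290,250:410]=m[215:290,250:410]
    mm=cv2.morphologyEx(mm,cv2.MORPH_OPEN,np.ones((2,2)))
    p=cv2.findNonZero(mm); hull=cv2.convexHull(p)
    e=.01*cv2.arcLength(hull,True); ap=cv2.approxPolyDP(hull,3,True).reshape(-1,2); print(n,ap.tolist())
    if n=='top':
        h=T.plane(hull.reshape(-1,2),z); rc=cv2.minAreaRect(h[:,:2].astype(np.float32)); print(rc,cv2.boxPoints(rc))
# hand picked crops
t=lambda x,y:(x/4-.375+215,y/4-.375+220); s=lambda x,y:(x/4-.375+240,y/4-.375+195)
print('base nearright(jaw,+x)', tri(T,t(25,147),S,s(648,255)))
print('base handle +x', tri(T,t(587,18),S,s(130,357)))
prs={'handle top':(t(577,142),s(138,88)),'trig':(t(499,161),s(211,84)),
 'heel far(face,-x)':(t(352,290),s(283,88)),'heel back... ':(t(383,108),s(330,165)),'heel face +x':(t(323,122),s(358,158)),'heel back -x':(t(420,277),None)}
for k,(a,b) in prs.items():
    if b: print(k,*tri(T,a,S,b))
for k,q,z in(('handle',t(577,142),.145),('trig',t(499,161),.141),('heel f+x',t(323,122),.1),('heel f-x',t(352,290),.1),('heel b+x',t(383,108),.1),('heel b-x',t(420,277),.1)): print(k,T.plane([q],z))
c=lambda x,y:(x/7-.43+115,y/7-.43+190); d=lambda x,y:(x/6-.4+415,y/6-.4+205)
print('blue +x end',tri(T,c(100,123),S,d(515,233))); print('blue -x end',tri(T,c(133,440),S,d(384,82)))
print('grey +x',tri(T,c(325,100),S,d(333,250))); print('grey -x',tri(T,c(357,420),S,d(212,102)))
E
```

```text
top [[375, 288], [236, 320], [223, 257], [361, 226]]
((0.47756049036979675, -0.03727032244205475), (0.1490587592124939, 0.32840868830680847), 12.433927536010742) [[ 0.36942378  0.10703541]
 [ 0.4401346  -0.21367045]
 [ 0.5856972  -0.18157606]
 [ 0.5149864   0.1391298 ]]
scene [[402, 260], [274, 287], [263, 247], [360, 229], [382, 229]]
base nearright(jaw,+x) (array([0.51664862, 0.14113431, 0.0067242 ]), np.float64(0.0014641551857549134))
base handle +x (array([ 0.5883488 , -0.18152624,  0.01207826]), np.float64(0.0010846481648244895))
handle top [ 0.50942206 -0.16649232  0.14651169] 0.0014577313153121424
trig [ 0.50019156 -0.12550211  0.14053113] 0.00019630784505073984
heel far(face,-x) [ 0.43332195 -0.0643746   0.08963818] 0.033763843733780705
heel back...  [ 0.53129954 -0.06215103  0.10099367] 0.005659612534428696
heel face +x [ 0.52362123 -0.03748244  0.09908903] 0.00965558844090585
handle [[ 0.50949746 -0.16586897  0.145     ]]
trig [[ 0.50017015 -0.12538535  0.141     ]]
heel f+x [[ 0.52389482 -0.03269129  0.1       ]]
heel f-x [[ 0.43381185 -0.04769992  0.1       ]]
heel b+x [[ 0.53118503 -0.06496824  0.1       ]]
heel b-x [[ 0.44045281 -0.08409241  0.1       ]]
blue +x end (array([0.61775233, 0.32592595, 0.11939544]), np.float64(0.00011811667238717169))
blue -x end (array([0.51981723, 0.31306533, 0.11998074]), np.float64(0.0004466070646234325))
grey +x (array([0.62386731, 0.2549598 , 0.12117165]), np.float64(0.00011060099119735745))
grey -x (array([0.52543459, 0.24293132, 0.11866582]), np.float64(0.0021364753258780278))
```

```bash
python3 - <<'E'
from h import *
for src,x,y,w,h,o in(('top',280,240,50,60,'a'),('scene',300,205,60,65,'b')):
    im=cv2.imread(f'pics/{src}0.png')[y:y+h,x:x+w].astype(float); im=np.clip((im/120)**.6*255,0,255).astype(np.uint8)
    cv2.imwrite(f'pics/z{o}.png',cv2.resize(im,None,fx=9,fy=9,interpolation=cv2.INTER_CUBIC))
E
```

```text
(no output)
```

View pics/za.png

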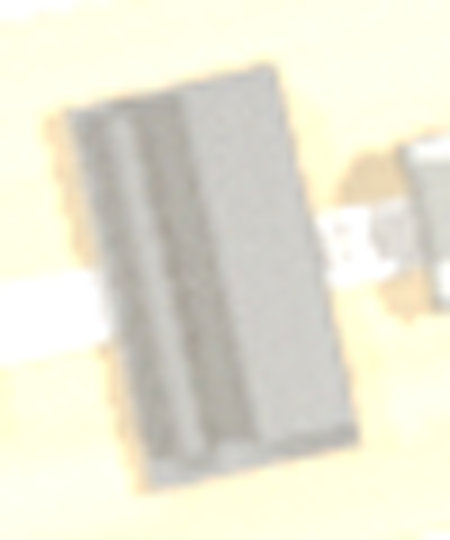

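View pics/zb.png

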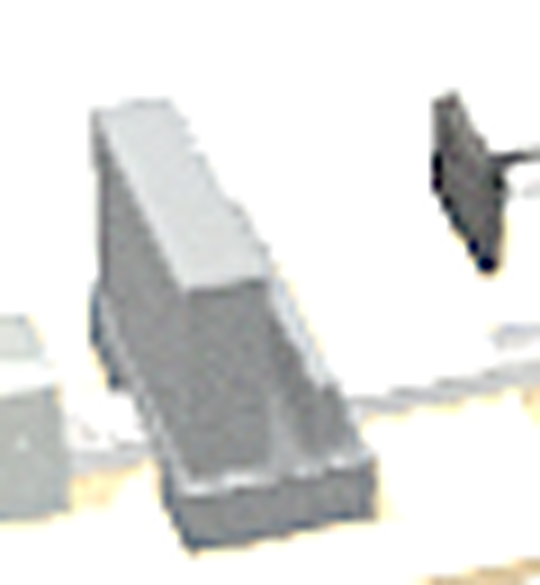

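```bash
python3 - <<'E'
from h import *
T=Cam('top');S=Cam('scene')
a=lambda x,y:(x/9-.44+280,y/9-.44+240); b=lambda x,y:(x/9-.44+300,y/9-.44+205)
O=np.array([.4776,-.0373]); th=np.radians(12.43); X=np.array([np.cos(th),np.sin(th)]);Y=np.array([-np.sin(th),np.cos(th)])
f=lambda P:(np.round([(P[:2]-O)@X,(P[:2]-O)@Y,P[2]],4))
print('face+x',f(tri(T,a(183,95),S,b(268,278))[0]),f(T.plane([a(183,95)],.1)[0]),f(S.plane([b(268,278)],.1)[0]))
print('face-x',f(tri(T,a(262,438),S,b(172,100))[0]),f(T.plane([a(262,438)],.1)[0]),f(S.plane([b(172,100)],.1)[0]))
print('back+x',f(T.plane([a(275,65)],.1)[0]),f(S.plane([b(187,290)],.1)[0]))
print('back-x',f(T.plane([a(357,430)],.1)[0]),f(S.plane([b(95,110)],.1)[0]))
print('rib',f(T.plane([a(132,105)],.06)[0]),f(T.plane([a(205,445)],.06)[0]))
# jaw/pad, handle, trigger in both
t=lambda x,y:(x/4-.375+215,y/4-.375+220); s=lambda x,y:(x/4-.375+240,y/4-.375+195)
print('handle',f(T.plane([t(577,142)],.145)[0]),f(S.plane([s(138,90)],.145)[0]))
print('trig',f(T.plane([t(499,161)],.141)[0]),f(S.plane([s(211,82)],.141)[0]))
print('pad top',f(T.plane([t(221,188)],.1)[0]),f(T.plane([t(238,263)],.1)[0]))
E
```

```text
face+x [ 0.0444 -0.0147  0.0957] [ 0.0441 -0.0149  0.1   ] [ 0.05   -0.0163  0.1   ]
face-x [-0.0398 -0.0153  0.0972] [-0.0398 -0.0152  0.1   ] [-0.0358 -0.0166  0.1   ]
back+x [ 0.0462 -0.0379  0.1   ] [ 0.0487 -0.0377  0.1   ]
back-x [-0.043  -0.0376  0.1   ] [-0.0375 -0.0381  0.1   ]
rib [ 0.0472 -0.0018  0.06  ] [-0.0381 -0.0008  0.06  ]
handle [ 0.0035 -0.1324  0.145 ] [ 0.0028 -0.1338  0.145 ]
trig [ 0.0031 -0.0909  0.141 ] [ 0.0017 -0.0907  0.141 ]
pad top [0.0238 0.0557 0.1   ] [-0.0174  0.0555  0.1   ]
```

```bash
cat >> h.py <<'E'
def go(target,yaw=None,full=True):
    """remaining motion in tool units; yaw=world angle (deg) for tool y axis (mod 180), tool x down"""
    s=robot.state(); p=np.array(s['position']); r=R.from_rotvec(s['ee_rot']); M=r.as_matrix()
    print('t',round(s['t'],2),'pos',p.round(4),'toolx',M[:,0].round(3),'tooly',M[:,1].round(3),'yaw_y',np.degrees(np.arctan2(M[1,1],M[0,1])).round(2),'gap',round(s['finger_gap'],4),'F',s['contact_force'].round(2))
    d=M.T@(np.array(target)-p)/.05
    out=d
    if yaw is not None:
        best=None
        for k in(0,180):
            a=np.radians(yaw+k); y=np.array([np.cos(a),np.sin(a),0]); x=np.array([0,0,-1.]); G=np.c_[x,y,np.cross(x,y)]
            w=R.from_matrix(M.T@G).as_rotvec()/.12
            if best is None or np.linalg.norm(w)<np.linalg.norm(best): best=w
        print('turn units',best.round(2))
    print('shift units',d.round(3))
E
python3 -c "
from h import *
go([.569,.3195,.2],97.5)"
```

```text
t 0.1 pos [0.2408 0.4939 0.2306] toolx [-0.001 -0.001 -1.   ] tooly [ 0.438  0.899 -0.002] yaw_y 64.0 gap 0.0853 F [ 0.16 -0.21 -0.85]
turn units [-4.87 -0.01  0.01]
shift units [ 0.61  -0.256  7.428]
```

>>> step_arm(commands=[[[0,0,1,0,0,0,0.5],[0,0,1,0,0,0,0.5],[0,0,1,0,0,0,0.5],[0,0,1,0,0,0,0.5],[0,0,1,0,0,0,0.5],[0,0,1,0,0,0,0.5],[0,-0.25,1,0,0,0,0.5],[0,0,0,-1,0,0,0.5],[0,0,0,-1,0,0,0.5],[0,0,0,-1,0,0,0.5]]])

```text
t: 1.35
position: [0.5581, 0.3226, 0.2239]
ee_rot: [0.059, 1.579, -0.068]
contact_force: [0.5, -0.3, 0.2]
finger_gap: 0.0429
```

```bash
python3 -c "
from h import *
go([.569,.3195,.2],97.5)"
```

```text
t 1.35 pos [0.5581 0.3226 0.2239] toolx [-0.009 -0.005 -1.   ] tooly [ 0.081  0.997 -0.006] yaw_y 85.37 gap 0.0429 F [ 0.5  -0.31  0.16]
turn units [-1.76 -0.08  0.04]
shift units [ 0.476 -0.042  0.226]
```

>>> step_arm(commands=[[[0,0,0.2,-0.9,0,0,0.5],[0,0,0,-0.86,-0.08,0.04,0.5],[0,0,0,0,0,0,0.5]]])

```text
t: 1.72
position: [0.5675, 0.3211, 0.2217]
ee_rot: [-0.108, 1.572, 0.106]
contact_force: [-0.1, -0.7, 0.2]
finger_gap: 0.0429
```

```bash
python3 -c "
from h import *
go([.569,.3195,.083],97.5)
cv2.imwrite('pics/s1.png',robot.grab_frame('scene')[:,:,::-1]);crop('pics/s1.png',400,120,150,170,4,'pics/s1c.png')
cv2.imwrite('pics/t1.png',robot.grab_frame('top')[:,:,::-1]);crop('pics/t1.png',100,170,130,110,5,'pics/t1c.png')"
```

```text
t 1.73 pos [0.5675 0.3211 0.2217] toolx [-0.003 -0.001 -1.   ] tooly [-0.136  0.991 -0.001] yaw_y 97.8 gap 0.0429 F [-0.06 -0.71  0.19]
turn units [ 0.04 -0.03  0.01]
shift units [ 2.774 -0.033  0.035]
```

View pics/s1c.png

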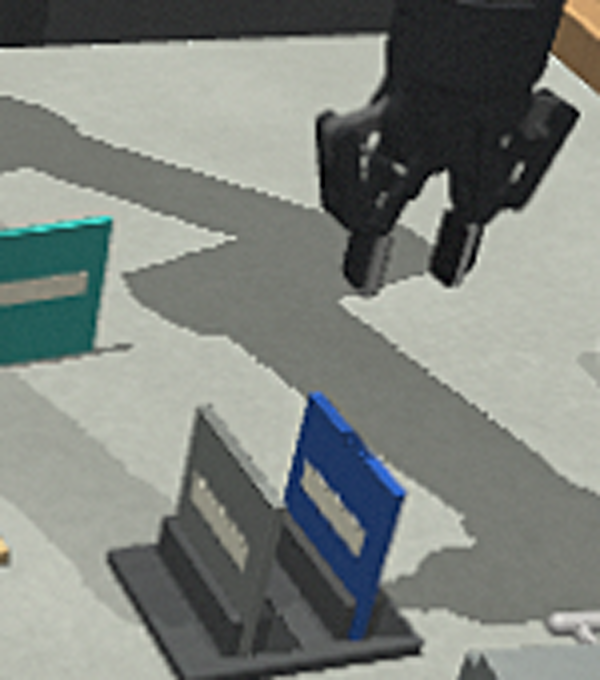

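>>> step_arm(commands=[[[0.9,-0.03,0.03,0,0,0,0.5],[0.9,0,0,0,0,0,0.5],[0.7,0,0,0,0,0,0.5],[0.35,0,0,0,0,0,0.5],[0,0,0,0,0,0,0.5]]])

```text
t: 2.45
position: [0.5695, 0.3205, 0.0761]
ee_rot: [-0.102, 1.57, 0.102]
contact_force: [-0.2, 0.0, 0.1]
finger_gap: 0.0431
```

```bash
python3 -c "
from h import *
go([.569,.3195,.083],97.5)
cv2.imwrite('pics/s2.png',robot.grab_frame('scene')[:,:,::-1]);crop('pics/s2.png',400,150,150,150,5,'pics/s2c.png')"
```

```text
t 2.45 pos [0.5695 0.3205 0.0761] toolx [-0.002 -0.001 -1.   ] tooly [-0.129  0.992 -0.   ] yaw_y 97.43 gap 0.0431 F [-0.15  0.    0.1 ]
turn units [-0.01 -0.02  0.  ]
shift units [-0.138 -0.018 -0.012]
```

View pics/s2c.png

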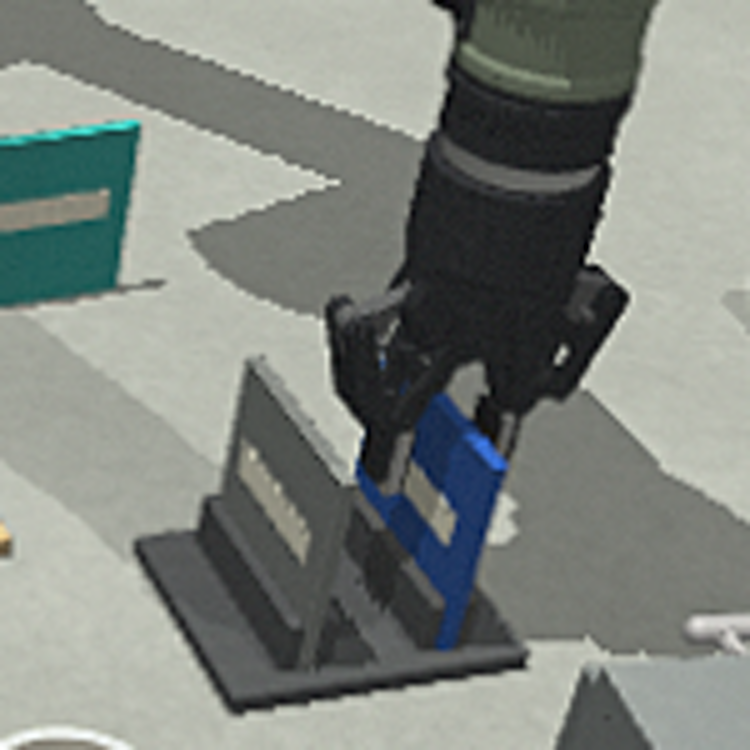

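>>> step_arm(commands=[[[-0.15,0,0,0,0,0,0.5],[0,0,0,0,0,0,0],[0,0,0,0,0,0,0],[0,0,0,0,0,0,0],[0,0,0,0,0,0,0]]], squeeze=40)

```text
t: 3.12
position: [0.5724, 0.32, 0.0888]
ee_rot: [-0.102, 1.563, 0.099]
contact_force: [0.7, -1.2, -1.1]
finger_gap: 0.0077
```

```bash
python3 -c "
from h import *
go([.569,.3195,.083],97.5)"
```

```text
t 3.12 pos [0.5724 0.32   0.0888] toolx [ 0.005 -0.001 -1.   ] tooly [-0.128  0.992 -0.002] yaw_y 97.33 gap 0.0077 F [ 0.72 -1.22 -1.1 ]
turn units [-0.03  0.04  0.02]
shift units [ 0.115 -0.    -0.069]
```

>>> step_arm(commands=[[[-0.4,0,0,0,0,0,0],[-0.7,0,0,0,0,0,0],[-0.9,0,0,0,0,0,0],[-0.9,0,0,0,0,0,0],[-0.6,0,0,0,0,0,0],[0,0,0,0,0,0,0]]])

```text
t: 3.88
position: [0.5703, 0.3236, 0.2685]
ee_rot: [-0.097, 1.566, 0.108]
contact_force: [0.2, 0.5, -0.9]
finger_gap: 0.0074
```

```bash
python3 -c "
from h import *
go([.482,-.0472,.27],102.43)
cv2.imwrite('pics/s3.png',robot.grab_frame('scene')[:,:,::-1]);crop('pics/s3.png',400,80,150,180,4,'pics/s3c.png')"
```

```text
t 3.88 pos [0.5703 0.3236 0.2685] toolx [ 0.002  0.007 -1.   ] tooly [-0.13   0.991  0.007] yaw_y 97.48 gap 0.0074 F [ 0.22  0.5  -0.91]
turn units [-0.72  0.03 -0.06]
shift units [-0.09  -7.122 -2.717]
```

View pics/s3c.png

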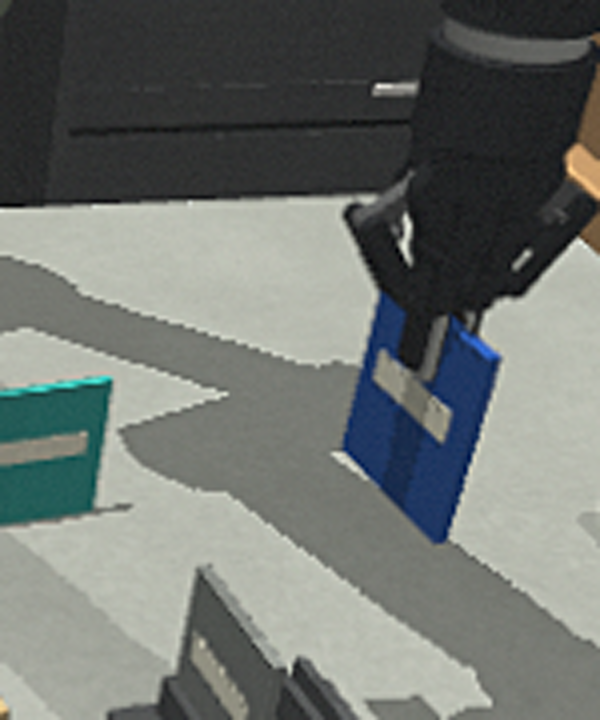

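>>> step_arm(commands=[[[0,-0.6,-0.25,0,0,0,0],[0,-0.9,-0.35,-0.2,0,0,0],[0,-0.9,-0.35,-0.2,0,0,0],[0,-0.9,-0.35,-0.2,0,0,0],[0,-0.9,-0.35,-0.12,0,0,0],[0,-0.9,-0.35,0,0,0,0],[0,-0.9,-0.35,0,0,0,0],[0,-0.6,-0.25,0,0,0,0],[0,0,0,0,0,0,0],[0,0,0,0,0,0,0]]])

```text
t: 5.18
position: [0.4914, -0.0313, 0.2451]
ee_rot: [-0.164, 1.588, 0.188]
contact_force: [0.3, -0.0, 0.1]
finger_gap: 0.0074
```

```bash
python3 -c "
from h import *
go([.482,-.0472,.20],102.43)"
```

```text
t 5.17 pos [ 0.4914 -0.0313  0.2451] toolx [-0.026  0.013 -1.   ] tooly [-0.222  0.975  0.018] yaw_y 102.81 gap 0.0074 F [ 0.26 -0.01  0.14]
turn units [ 0.06 -0.19 -0.15]
shift units [ 0.902 -0.284 -0.233]
```

>>> step_arm(commands=[[[0,-0.28,-0.23,0.06,-0.19,-0.15,0],[0.45,0,0,0,0,0,0],[0.35,0,0,0,0,0,0],[0,0,0,0,0,0,0]]])

```text
t: 5.68
position: [0.4827, -0.043, 0.2019]
ee_rot: [-0.173, 1.565, 0.178]
contact_force: [-0.7, -0.2, -1.2]
finger_gap: 0.0076
```

```bash
python3 -c "
from h import *
go([.482,-.0472,.20],102.43)
cv2.imwrite('pics/s4.png',robot.grab_frame('scene')[:,:,::-1]);crop('pics/s4.png',240,130,190,150,4,'pics/s4c.png')
cv2.imwrite('pics/t4.png',robot.grab_frame('top')[:,:,::-1]);crop('pics/t4.png',215,210,180,120,4,'pics/t4c.png')"
```

```text
t 5.67 pos [ 0.4827 -0.043   0.2019] toolx [-0.001  0.003 -1.   ] tooly [-0.222  0.975  0.003] yaw_y 102.8 gap 0.0076 F [-0.7  -0.23 -1.23]
turn units [ 0.05 -0.01 -0.02]
shift units [ 0.038 -0.079 -0.033]
```

View pics/s4c.png

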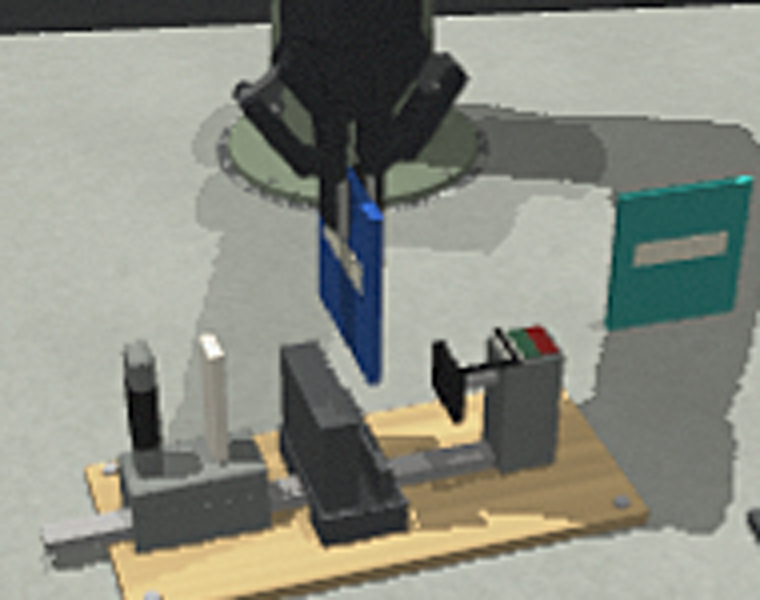

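View pics/t4c.png

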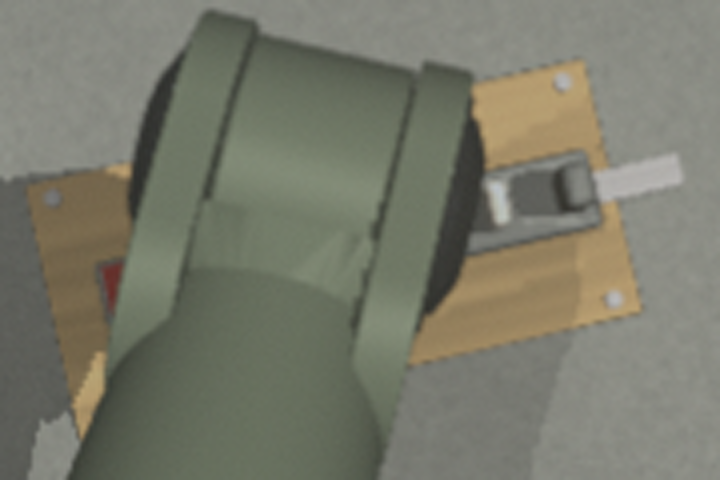

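```bash
python3 - <<'E'
from h import *
S=Cam('scene')
O=np.array([.4776,-.0373]); th=np.radians(12.43); X=np.array([np.cos(th),np.sin(th)]);Y=np.array([-np.sin(th),np.cos(th)])
f=lambda P:(np.round([(P[:2]-O)@X,(P[:2]-O)@Y,P[2]],4))
s=lambda x,y:(x/4-.375+240,y/4-.375+130)
print('tcp',f(robot.state()['position']))
for n,p,z in(('bot+x L',(365,378),.123),('bot+x R',(382,384),.123),('top+x L',(364,212),.233),('top+x R',(384,222),.233),('top -x R',(355,170),.233)): print(n,f(S.plane([s(*p)],z)[0]))
E
```

```text
tcp [ 0.0047 -0.0074  0.2034]
bot+x L [ 0.0387 -0.009   0.123 ]
bot+x R [ 0.0473 -0.0015  0.123 ]
top+x L [ 0.0383 -0.01    0.233 ]
top+x R [ 0.0518 -0.0031  0.233 ]
top -x R [-0.0081 -0.0004  0.233 ]
```

```bash
python3 - <<'E'
from h import *
S=Cam('scene')
im=cv2.imread('pics/s4.png'); 
c=im[165:232,310:345].copy(); cv2.imwrite('pics/s4z.png',cv2.resize(c,None,fx=9,fy=9,interpolation=cv2.INTER_CUBIC))
hsv=cv2.cvtColor(c,cv2.COLOR_BGR2HSV); m=cv2.inRange(hsv,(105,120,40),(125,255,255))
ap=cv2.approxPolyDP(cv2.convexHull(cv2.findNonZero(m)),1.5,True).reshape(-1,2)+[310,165]; print(ap.tolist())
E
```

```text
[[326, 172], [328, 172], [335, 184], [333, 225], [320, 204], [320, 184]]
```

View pics/s4z.png

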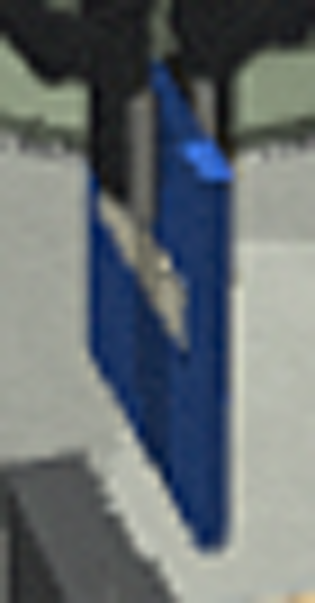

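```bash
python3 - <<'E'
from h import *
S=Cam('scene')
O=np.array([.4776,-.0373]); th=np.radians(12.43); X=np.array([np.cos(th),np.sin(th)]);Y=np.array([-np.sin(th),np.cos(th)])
f=lambda P:(np.round([(P[:2]-O)@X,(P[:2]-O)@Y,P[2]],4))
s=lambda x,y:(x/9-.44+310,y/9-.44+165)
for z in(.113,.118,.123):
  print(z,[f(S.plane([s(*p)],z)[0])[:2].tolist() for p in((200,547),(226,549),(92,350))], [f(S.plane([s(*p)],z+.11)[0])[:2].tolist() for p in((205,181),(232,180),(158,65))])
E
```

```text
0.113 [[0.0305, -0.0041], [0.0334, 0.0021], [-0.0691, -0.0036]] [[0.0314, -0.0038], [0.033, 0.0026], [-0.0281, 0.0029]]
0.118 [[0.0372, -0.0063], [0.0401, -0.0001], [-0.0616, -0.0058]] [[0.0396, -0.0065], [0.0412, -0.0001], [-0.0193, 0.0001]]
0.123 [[0.0439, -0.0085], [0.0467, -0.0024], [-0.054, -0.008]] [[0.0478, -0.0092], [0.0493, -0.0029], [-0.0105, -0.0026]]
```

>>> step_arm(commands=[[[0,0.04,0.08,0.05,0,-0.02,0],[0.3,0,0,0,0,0,0],[0.4,0,0,0,0,0,0],[0.25,0,0,0,0,0,0],[0,0,0,0,0,0,0],[0,0,0,0,0,0,0]]])

```text
t: 6.52
position: [0.4894, -0.04, 0.1548]
ee_rot: [-0.172, 1.559, 0.17]
contact_force: [-0.1, -0.0, -0.9]
finger_gap: 0.0074
```

```bash
cat >> h.py <<'E'
O=np.array([.4776,-.0373]); th=np.radians(12.43); X=np.array([np.cos(th),np.sin(th)]);Y=np.array([-np.sin(th),np.cos(th)])
def fx(P): return np.round([(P[0:2]-O)@X,(P[0:2]-O)@Y,P[2]],4)
def st():
    s=robot.state(); p=np.array(s['position']);M=R.from_rotvec(s['ee_rot']).as_matrix();F=s['contact_force']
    print('t',round(s['t'],2),'fix',fx(p),'yaw err',round(np.degrees(np.arctan2(M[1,1],M[0,1]))-102.43,2),'tilt',M[:2,0].round(3),'F fix',np.round([F[:2]@X,F[:2]@Y,F[2]],2),'tq',s['ft_torque'].round(2),'gap',round(s['finger_gap'],4))
E
python3 -c "
from h import *
st()
cv2.imwrite('pics/s5.png',robot.grab_frame('scene')[:,:,::-1]);crop('pics/s5.png',290,150,80,130,6,'pics/s5c.png')"
```

```text
t 6.53 fix [ 0.0109 -0.0052  0.1548] yaw err 0.07 tilt [ 0.005 -0.001] F fix [-0.11 -0.02 -0.92] tq [-0.06  0.   -0.01] gap 0.0074
```

View pics/s5c.png

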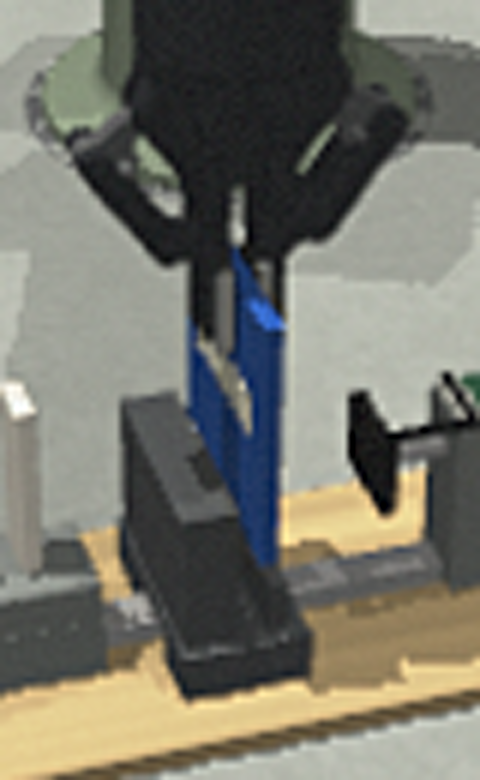

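```bash
python3 - <<'E'
from h import *
S=Cam('scene')
s=lambda x,y:(x/6-.42+290,y/6-.42+150)
for n,p,z in(('plate bot R',(278,563),.076),('plate bot L',(257,555),.076),('heel top +x face',(238,512),.1),('heel top back+x',(183,523),.1),('heel -x back',(122,403),.1),('plate top R',(283,325),.186),('top L',(258,318),.186)):
    print(n,fx(S.plane([s(*p)],z)[0]))
E
```

```text
plate bot R [ 0.0539 -0.0012  0.076 ]
plate bot L [ 0.0466 -0.0074  0.076 ]
heel top +x face [ 0.048  -0.0158  0.1   ]
heel top back+x [ 0.0484 -0.0382  0.1   ]
heel -x back [-0.0378 -0.0385  0.1   ]
plate top R [ 0.0531 -0.0003  0.186 ]
top L [ 0.0458 -0.0076  0.186 ]
```

>>> step_arm(commands=[[[0,-0.08,0,0,0,0,0],[0,-0.03,0,0,0,0,0],[0,0,0,0,0,0,0]]])

```text
t: 6.95
position: [0.4906, -0.0448, 0.1555]
ee_rot: [-0.171, 1.558, 0.172]
contact_force: [0.1, 0.7, -1.8]
finger_gap: 0.0075
```

```bash
python3 -c "
from h import *
st()"
```

```text
t 6.95 fix [ 0.0111 -0.0101  0.1555] yaw err 0.07 tilt [0.006 0.001] F fix [ 0.24  0.64 -1.77] tq [ 0.37  0.06 -0.11] gap 0.0075
```

>>> step_arm(commands=[[[0,-0.03,0,0,0,0,0],[0,0,0,0,0,0,0]]])

```text
t: 7.2
position: [0.4907, -0.045, 0.1555]
ee_rot: [-0.168, 1.558, 0.174]
contact_force: [-0.6, 3.3, -0.7]
finger_gap: 0.0069
```

```bash
python3 -c "
from h import *
st()"
```

```text
t 7.2 fix [ 0.0111 -0.0104  0.1555] yaw err 0.09 tilt [0.005 0.004] F fix [ 0.16  3.33 -0.71] tq [ 0.7   0.14 -0.09] gap 0.0069
```

>>> step_arm(commands=[[[0,0.045,0,0,0,0,0],[0,0,0,0,0.04,-0.03,0],[0.15,0,0,0,0,0,0],[0,0,0,0,0,0,0]]])

```text
t: 7.7
position: [0.491, -0.0442, 0.1479]
ee_rot: [-0.175, 1.562, 0.168]
contact_force: [-0.7, 2.0, -1.6]
finger_gap: 0.0074
```

```bash
python3 -c "
from h import *
st()"
```

```text
t 7.7 fix [ 0.0116 -0.0096  0.1479] yaw err 0.07 tilt [ 0.003 -0.004] F fix [-0.28  2.16 -1.64] tq [ 0.29  0.13 -0.06] gap 0.0074
```

>>> step_arm(commands=[[[0,0.04,0,0,0,0.03,0],[0,0,0,0,0,0,0]]])

```text
t: 7.95
position: [0.4908, -0.0429, 0.1478]
ee_rot: [-0.173, 1.562, 0.169]
contact_force: [0.4, 0.4, -0.6]
finger_gap: 0.0073
```

```bash
python3 -c "
from h import *
st()"
```

```text
t 7.95 fix [ 0.0117 -0.0083  0.1478] yaw err 0.07 tilt [ 0.002 -0.002] F fix [ 0.49  0.3  -0.57] tq [ 0.    0.05 -0.  ] gap 0.0073
```

>>> step_arm(commands=[[[0.2,0,0,0,0,0,0],[0.1,0,0,0,0,0,0],[0,0,0,0,0,0,0]]])

```text
t: 8.32
position: [0.4909, -0.0433, 0.1317]
ee_rot: [-0.174, 1.562, 0.169]
contact_force: [-0.2, -1.0, -0.3]
finger_gap: 0.0074
```

```bash
python3 -c "
from h import *
st()"
```

```text
t 8.32 fix [ 0.0117 -0.0087  0.1317] yaw err 0.06 tilt [ 0.002 -0.003] F fix [-0.4  -0.91 -0.34] tq [0.03 0.04 0.03] gap 0.0074
```

>>> step_arm(commands=[[[0.2,0,0,0,0,0,0],[0.08,0,0,0,0,0,0],[0.04,0,0,0,0,0,0],[0,0,0,0,0,0,0]]])

```text
t: 8.82
position: [0.4908, -0.0433, 0.1144]
ee_rot: [-0.174, 1.563, 0.169]
contact_force: [-0.8, -0.0, -1.1]
finger_gap: 0.0074
```

```bash
python3 -c "
from h import *
st()
cv2.imwrite('pics/s6.png',robot.grab_frame('scene')[:,:,::-1]);crop('pics/s6.png',290,150,80,130,6,'pics/s6c.png')"
```

```text
t 8.82 fix [ 0.0116 -0.0087  0.1144] yaw err 0.05 tilt [ 0.002 -0.003] F fix [-0.77  0.16 -1.1 ] tq [-0.01 -0.03  0.02] gap 0.0074
```

View pics/s6c.png

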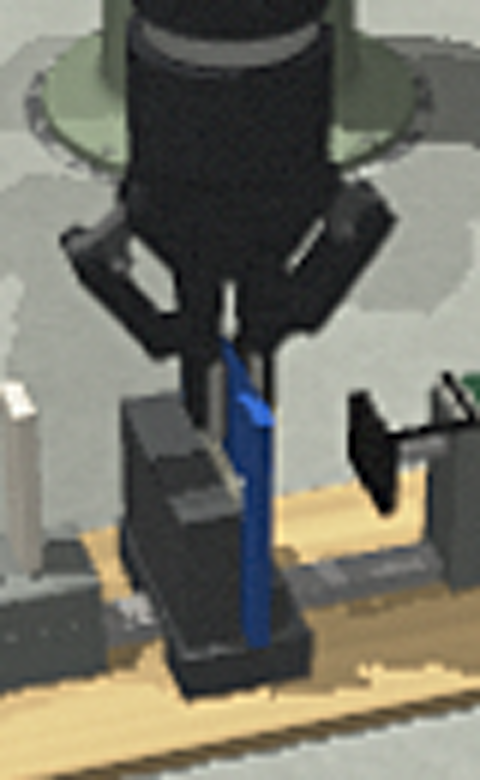

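>>> step_arm(commands=[[[0.05,0,0,0,0,0,0],[0.04,0,0,0,0,0,0],[0,0,0,0,0,0,0]]])

```text
t: 9.25
position: [0.4916, -0.0437, 0.112]
ee_rot: [-0.175, 1.56, 0.168]
contact_force: [-1.4, 0.3, -1.1]
finger_gap: 0.0077
```

```bash
python3 -c "
from h import *
st()
S=Cam('scene')
s=lambda x,y:(x/6-.42+290,y/6-.42+150)
for n,p,z in(('plate bot R',(268,645),.036),('plate bot L',(246,643),.036),('heel top +x face',(240,512),.1),('heel top +x back',(183,523),.1)): print(n,fx(S.plane([s(*p)],z)[0]))"
```

```text
t 9.25 fix [ 0.0123 -0.0092  0.112 ] yaw err 0.06 tilt [ 0.004 -0.004] F fix [-1.34  0.62 -1.12] tq [-0.02 -0.01 -0.01] gap 0.0077
plate bot R [ 0.0549 -0.0052  0.036 ]
plate bot L [ 0.051  -0.0132  0.036 ]
heel top +x face [ 0.0482 -0.0151  0.1   ]
heel top +x back [ 0.0484 -0.0382  0.1   ]
```

>>> step_arm(commands=[[[0.05,0,0,0,0,0,0],[0.03,0,0,0,0,0,0]]])

```text
t: 9.5
position: [0.492, -0.0441, 0.1115]
ee_rot: [-0.176, 1.559, 0.166]
contact_force: [-6.6, 0.6, 14.4]
finger_gap: 0.0075
```

```bash
python3 -c "
from h import *
st()"
```

```text
t 9.5 fix [ 0.0126 -0.0097  0.1115] yaw err 0.06 tilt [ 0.006 -0.005] F fix [-6.29  1.98 14.35] tq [0.45 1.25 0.02] gap 0.0075
```

>>> step_arm(commands=[[[0,0,0,0,0,0,0.15],[0,0,0,0,0,0,0.5],[0,0,0,0,0,0,0.5],[0,0,0,0,0,0,0.5],[-0.3,0,0,0,0,0,0.5],[-0.8,0,0,0,0,0,0.5],[-0.8,0,0,0,0,0,0.5],[0,0,0,0,0,0,0.5]]])

```text
t: 10.5
position: [0.4917, -0.0436, 0.2112]
ee_rot: [-0.176, 1.558, 0.166]
contact_force: [0.5, -0.6, -0.7]
finger_gap: 0.0428
```

```bash
python3 -c "
from h import *
st()
cv2.imwrite('pics/s7.png',robot.grab_frame('scene')[:,:,::-1]);crop('pics/s7.png',270,130,120,150,5,'pics/s7c.png')"
```

```text
t 10.5 fix [ 0.0124 -0.0092  0.2112] yaw err 0.05 tilt [ 0.007 -0.006] F fix [ 0.32 -0.67 -0.74] tq [ 0.06 -0.04 -0.01] gap 0.0428
```

View pics/s7c.png

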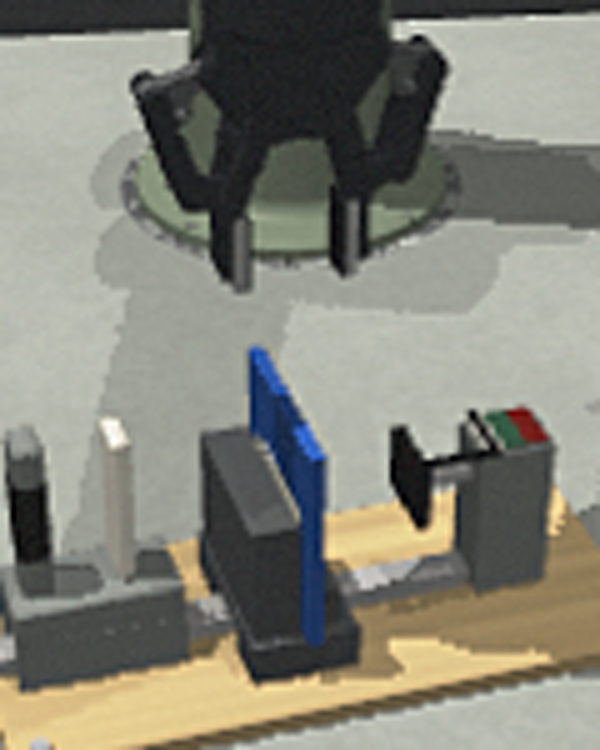

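```bash
python3 -c "
from h import *
p=O+.006*X-.1215*Y; print(p)
go([p[0],p[1],.2112],102.43)"
```

```text
[ 0.50961183 -0.15466052]
t 10.55 pos [ 0.4906 -0.0434  0.2095] toolx [ 0.004 -0.005 -1.   ] tooly [-0.216  0.976 -0.006] yaw_y 102.49 gap 0.0426 F [ 0.13  0.19 -0.13]
turn units [0.01 0.02 0.05]
shift units [-0.021 -2.255 -0.11 ]
```

>>> step_arm(commands=[[[0,-0.7,-0.04,0,0.02,0.05,1],[0,-0.9,-0.07,0,0,0,1],[0,-0.65,0,0,0,0,1],[0,0,0,0,0,0,1],[0,0,0,0,0,0,1]]])

```text
t: 11.18
position: [0.5071, -0.1553, 0.2059]
ee_rot: [-0.169, 1.57, 0.177]
contact_force: [-1.0, 0.2, 0.3]
finger_gap: 0.0852
```

```bash
python3 -c "
from h import *
st();p=O+.006*X-.1215*Y
go([p[0],p[1],.0975],102.43)
cv2.imwrite('pics/s8.png',robot.grab_frame('scene')[:,:,::-1]);crop('pics/s8.png',230,120,180,150,4,'pics/s8c.png')
cv2.imwrite('pics/t8.png',robot.grab_frame('top')[:,:,::-1]);crop('pics/t8.png',215,210,180,120,4,'pics/t8c.png')"
```

```text
t 11.18 fix [ 0.0034 -0.1216  0.2059] yaw err 0.17 tilt [-0.006  0.004] F fix [-0.93  0.42  0.27] tq [0.05 0.01 0.02] gap 0.0852
t 11.18 pos [ 0.5071 -0.1553  0.2059] toolx [-0.006  0.004 -1.   ] tooly [-0.218  0.976  0.005] yaw_y 102.6 gap 0.0852 F [-1.    0.21  0.27]
turn units [ 0.02 -0.04 -0.05]
shift units [ 2.168 -0.01   0.062]
```

View pics/s8c.png

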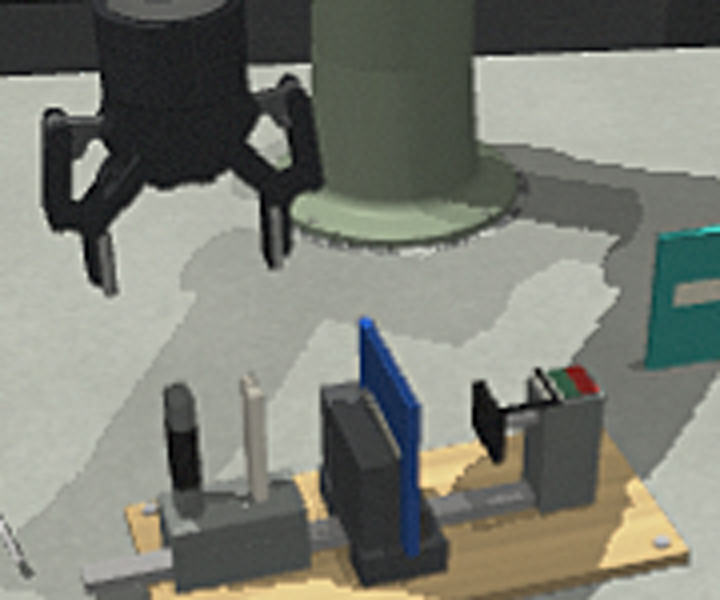

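View pics/t8c.png

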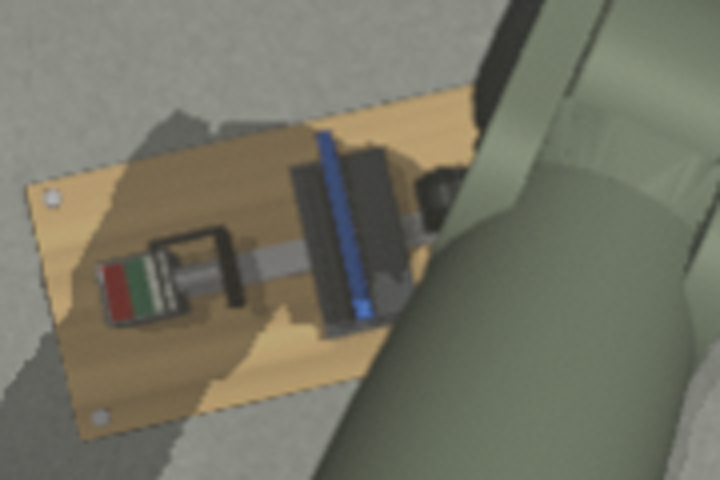

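```bash
python3 - <<'E'
from h import *
T=Cam('top'); t=lambda x,y:(x/4-.375+215,y/4-.375+210)
for p in((324,131),(365,319)): print(fx(T.plane([t(*p)],.145)[0]))
E
```

```text
[ 0.0587 -0.0102  0.145 ]
[-0.0411 -0.0094  0.145 ]
```

>>> step_arm(commands=[[[0.7,0,0.06,0,-0.04,-0.05,1],[0.8,0,0,0,0,0,1],[0.55,0,0,0,0,0,1],[0,0,0,0,0,0,1],[0,0,0,0,0,0,1]]])

```text
t: 11.9
position: [0.5111, -0.1501, 0.1033]
ee_rot: [-0.18, 1.56, 0.177]
contact_force: [1.0, 0.2, -0.1]
finger_gap: 0.0856
```

```bash
python3 -c "
from h import *
st()
cv2.imwrite('pics/s9.png',robot.grab_frame('scene')[:,:,::-1]);crop('pics/s9.png',230,120,180,150,4,'pics/s9c.png')
cv2.imwrite('pics/t9.png',robot.grab_frame('top')[:,:,::-1]);crop('pics/t9.png',215,210,180,120,4,'pics/t9c.png')"
```

```text
t 11.9 fix [ 0.0084 -0.1173  0.1033] yaw err 0.61 tilt [ 0.003 -0.002] F fix [ 0.99 -0.01 -0.09] tq [-0.01 -0.02 -0.03] gap 0.0856
```

View pics/s9c.png

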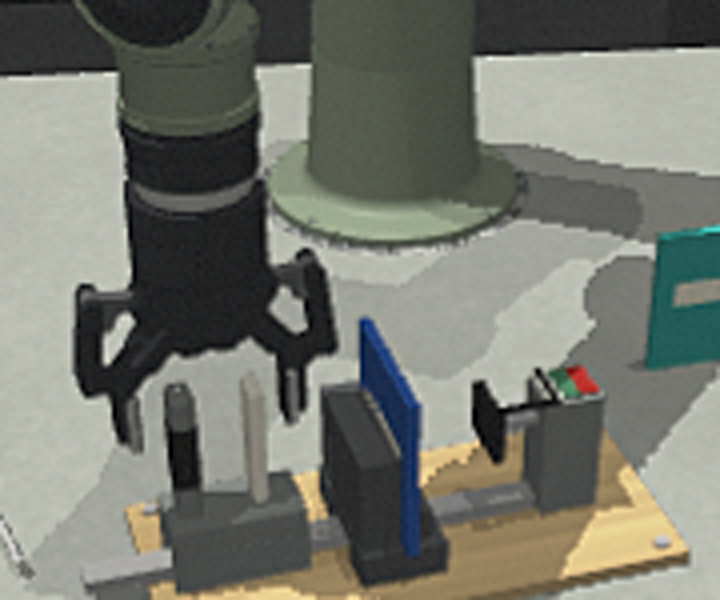

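View pics/t9c.png

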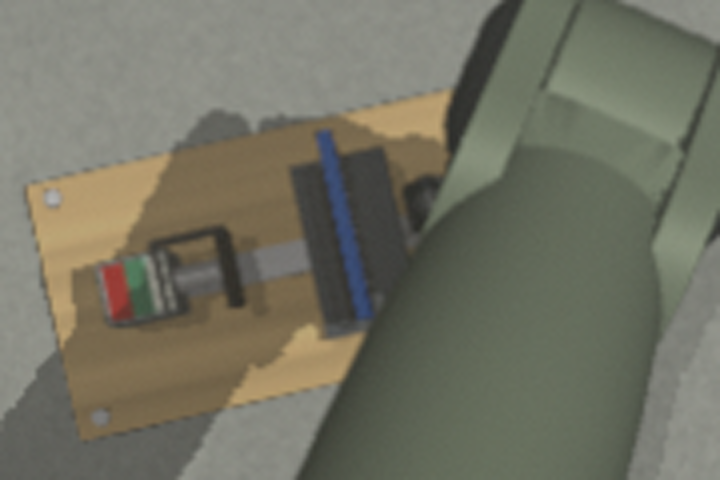

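>>> step_arm(commands=[[[0.12,-0.1,-0.08,0,0,0,1],[0,-0.1,0,0,0,0,1],[0,0,0,0,0,0,1]]])

```text
t: 12.38
position: [0.5108, -0.1622, 0.0991]
ee_rot: [-0.181, 1.556, 0.175]
contact_force: [1.0, 1.9, 1.1]
finger_gap: 0.0856
```

```bash
python3 -c "
from h import *
st()"
```

```text
t 12.38 fix [ 0.0055 -0.1291  0.0991] yaw err 0.57 tilt [ 0.007 -0.003] F fix [1.4  1.67 1.13] tq [ 0.35 -0.11 -0.01] gap 0.0856
```

>>> step_arm(commands=[[[0,-0.12,0,0,0,0,1],[0,-0.12,0,0,0,0,1],[0,-0.1,0,0,0,0,1],[0,0,0,0,0,0,1]]])

```text
t: 12.88
position: [0.5138, -0.1758, 0.0987]
ee_rot: [-0.175, 1.557, 0.184]
contact_force: [-0.2, 3.8, 0.8]
finger_gap: 0.0856
```

```bash
python3 -c "
from h import *
st()
cv2.imwrite('pics/t10.png',robot.grab_frame('top')[:,:,::-1]);crop('pics/t10.png',215,210,180,120,4,'pics/t10c.png')"
```

```text
t 12.88 fix [ 0.0056 -0.143   0.0987] yaw err 0.65 tilt [0.006 0.006] F fix [0.61 3.77 0.8 ] tq [ 0.64  0.05 -0.06] gap 0.0856
```

View pics/t10c.png

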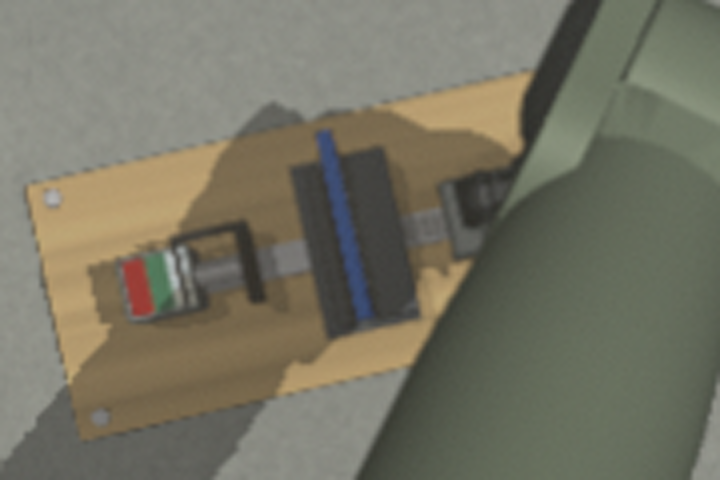

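>>> step_arm(commands=[[[0,-0.09,0,0,0,0,1],[0,0,0,0,0,0,1],[0,0.15,0,0,0,-0.04,1],[0,0.15,0,0,0,0,1],[0,0.12,0,0,0,0,1],[0,0,0,0,0,0,1]]])

```text
t: 13.68
position: [0.5099, -0.1587, 0.099]
ee_rot: [-0.181, 1.556, 0.178]
contact_force: [-0.1, -0.7, -0.0]
finger_gap: 0.0854
```

```bash
python3 -c "
from h import *
st()
cv2.imwrite('pics/t11.png',robot.grab_frame('top')[:,:,::-1]);crop('pics/t11.png',215,210,180,120,4,'pics/t11c.png')"
```

```text
t 13.68 fix [ 0.0055 -0.1255  0.099 ] yaw err 0.7 tilt [ 0.008 -0.001] F fix [-0.24 -0.62 -0.03] tq [-0.   -0.03  0.02] gap 0.0854
```

View pics/t11c.png

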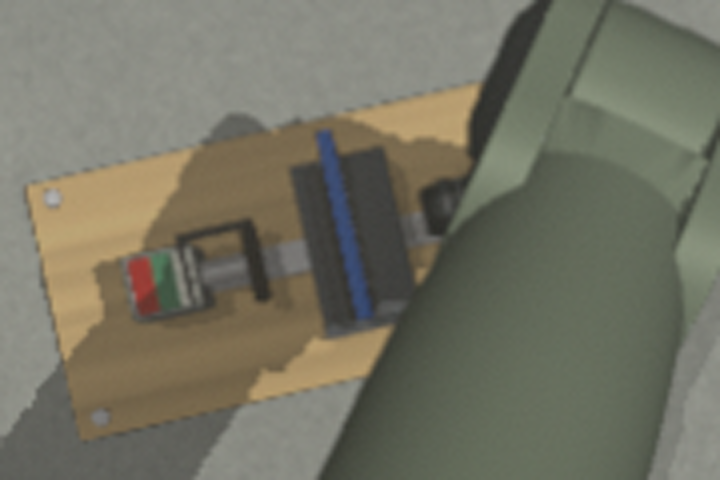

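>>> step_arm(commands=[[[0,-0.14,0,0,0,0,1],[0,-0.14,0,0,0,0,1],[0,-0.14,0,0,0,0,1],[0,-0.05,0,0,0,0,1],[0,0,0,0,0,0,1]]])

```text
t: 14.35
position: [0.5145, -0.1791, 0.0985]
ee_rot: [-0.172, 1.556, 0.188]
contact_force: [-0.5, 4.4, 2.4]
finger_gap: 0.0854
```

```bash
python3 -c "
from h import *
st()
cv2.imwrite('pics/t12.png',robot.grab_frame('top')[:,:,::-1]);crop('pics/t12.png',215,210,180,120,4,'pics/t12c.png')"
```

```text
t 14.35 fix [ 0.0055 -0.1464  0.0985] yaw err 0.71 tilt [0.006 0.011] F fix [0.46 4.44 2.4 ] tq [ 0.8   0.12 -0.06] gap 0.0854
```

View pics/t12c.png

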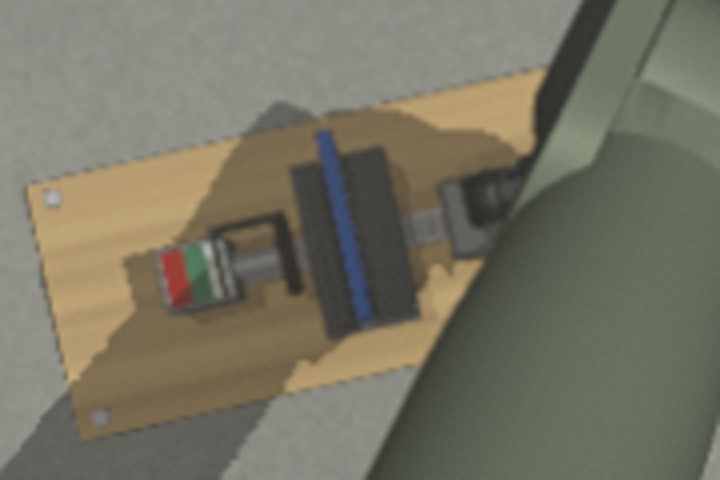

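>>> step_arm(commands=[[[0,0.14,0,0,0,-0.06,1],[0,0.15,0,0,0,0,1],[0,0.14,0,0,0,0,1],[0,0,0,0,0,0,1]]])

```text
t: 14.9
position: [0.5098, -0.1586, 0.0987]
ee_rot: [-0.181, 1.555, 0.178]
contact_force: [0.2, -0.2, -0.3]
finger_gap: 0.0856
```

```bash
python3 -c "
from h import *
st()
T=Cam('top'); t=lambda x,y:(x/4-.375+215,y/4-.375+210)
for p in((285,213),(302,291)): print(fx(T.plane([t(*p)],.1)[0]))
cv2.imwrite('pics/t13.png',robot.grab_frame('top')[:,:,::-1]);crop('pics/t13.png',215,210,180,120,4,'pics/t13c.png')"
```

```text
t 14.9 fix [ 0.0054 -0.1254  0.0987] yaw err 0.68 tilt [ 0.009 -0.001] F fix [ 0.2  -0.25 -0.31] tq [ 0.01 -0.02 -0.01] gap 0.0856
[0.024  0.0204 0.1   ]
[-0.0187  0.0207  0.1   ]
```

View pics/t13c.png

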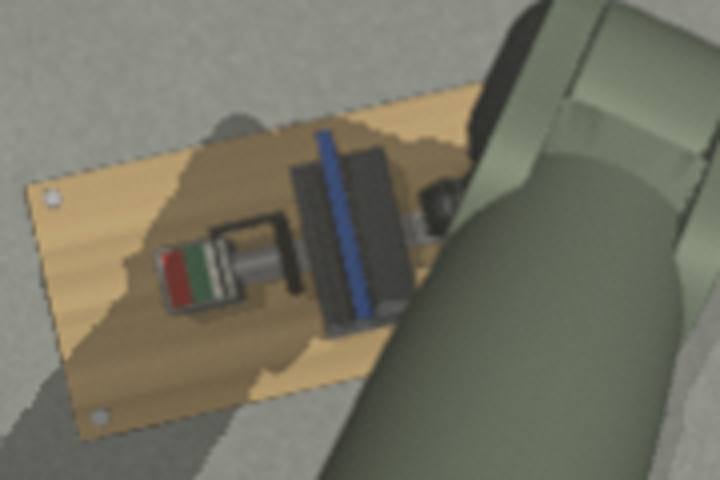

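>>> step_arm(commands=[[[0,-0.14,0,0,0,0,1],[0,-0.14,0,0,0,0,1],[0,-0.14,0,0,0,-0.03,1],[0,-0.08,0,0,0,-0.03,1],[0,0,0,0,0,0,1]]])

```text
t: 15.58
position: [0.5148, -0.1806, 0.0985]
ee_rot: [-0.177, 1.554, 0.182]
contact_force: [-0.2, 4.2, 1.9]
finger_gap: 0.0855
```

```bash
python3 -c "
from h import *
st()
cv2.imwrite('pics/t14.png',robot.grab_frame('top')[:,:,::-1]);crop('pics/t14.png',245,230,90,75,8,'pics/t14c.png')"
```

```text
t 15.57 fix [ 0.0055 -0.1479  0.0985] yaw err 0.69 tilt [0.009 0.004] F fix [0.71 4.17 1.92] tq [ 0.7   0.14 -0.02] gap 0.0855
```

View pics/t14c.png

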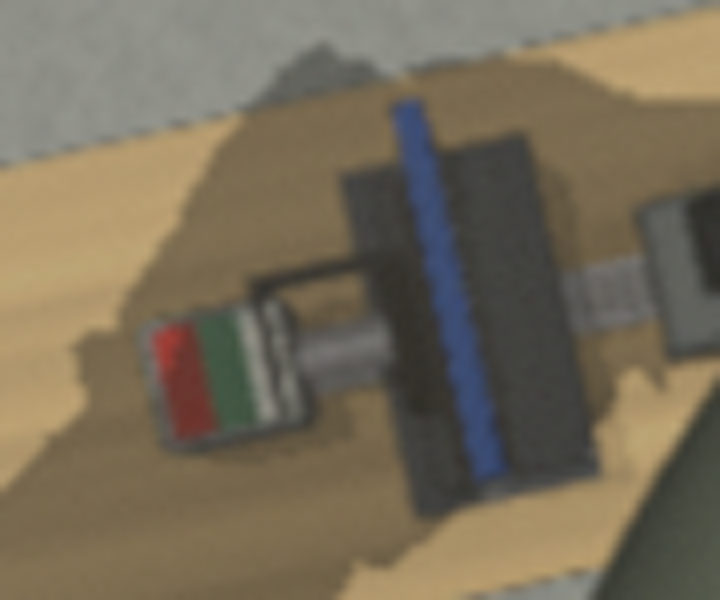

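>>> step_arm(commands=[[[0,0.15,0,0,0,-0.04,1],[0,0.15,0,0,0,0,1],[0,0.16,0,0,0,0,1],[0,0,0,0,0,0,1]]])

```text
t: 16.12
position: [0.5097, -0.1583, 0.0985]
ee_rot: [-0.184, 1.553, 0.175]
contact_force: [-1.0, 0.3, 0.8]
finger_gap: 0.0853
```

```bash
python3 -c "
from h import *
st()"
```

```text
t 16.12 fix [ 0.0053 -0.1251  0.0985] yaw err 0.67 tilt [ 0.011 -0.005] F fix [-0.92  0.54  0.8 ] tq [0.08 0.03 0.02] gap 0.0853
```

>>> step_arm(commands=[[[0,-0.14,0,0,0,0,1],[0,-0.14,0,0,0,0,1],[0,-0.08,0,0,0,-0.03,1],[0,0,0,0,0,0,1]]])

```text
t: 16.62
position: [0.5131, -0.1736, 0.0983]
ee_rot: [-0.18, 1.553, 0.179]
contact_force: [-1.0, 3.3, 1.8]
finger_gap: 0.0855
```

```bash
python3 -c "
from h import *
st()
cv2.imwrite('pics/t15.png',robot.grab_frame('top')[:,:,::-1]);crop('pics/t15.png',245,230,90,75,8,'pics/t15c.png')"
```

```text
t 16.62 fix [ 0.0053 -0.1408  0.0983] yaw err 0.71 tilt [0.01 0.  ] F fix [-0.26  3.4   1.8 ] tq [ 0.87  0.23 -0.06] gap 0.0855
```

View pics/t15c.png

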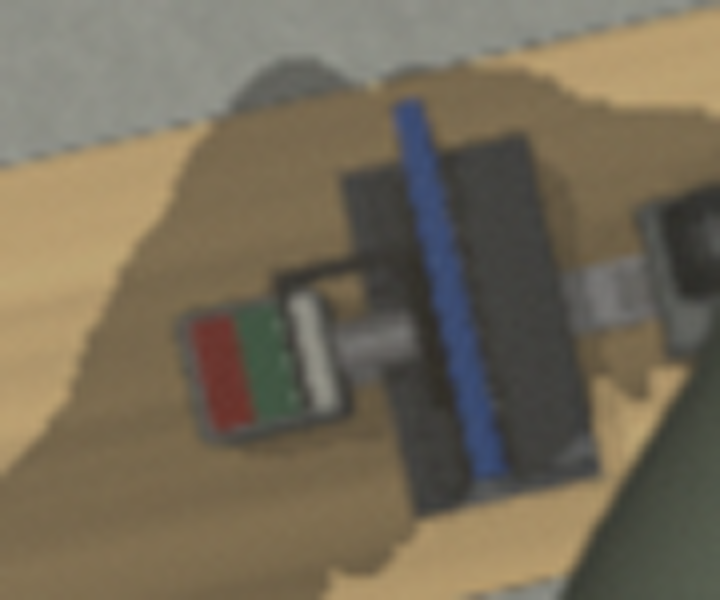

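>>> step_arm(commands=[[[0,-0.07,0,0,0,-0.02,1],[0,-0.06,0,0,0,-0.02,1],[0,0,0,0,0,0,1],[0,0,0,0,0,0,1]]])

```text
t: 17.18
position: [0.5138, -0.1766, 0.0981]
ee_rot: [-0.177, 1.552, 0.184]
contact_force: [-0.7, 5.3, 1.3]
finger_gap: 0.0853
```

```bash
python3 -c "
from h import *
st()
cv2.imwrite('pics/t16.png',robot.grab_frame('top')[:,:,::-1]);crop('pics/t16.png',245,230,90,75,8,'pics/t16c.png')
cv2.imwrite('pics/s16.png',robot.grab_frame('scene')[:,:,::-1]);crop('pics/s16.png',230,120,180,150,4,'pics/s16c.png')"
```

```text
t 17.18 fix [ 0.0054 -0.1438  0.0981] yaw err 0.76 tilt [0.011 0.005] F fix [0.48 5.34 1.34] tq [ 0.91  0.14 -0.05] gap 0.0853
```

View pics/t16c.png

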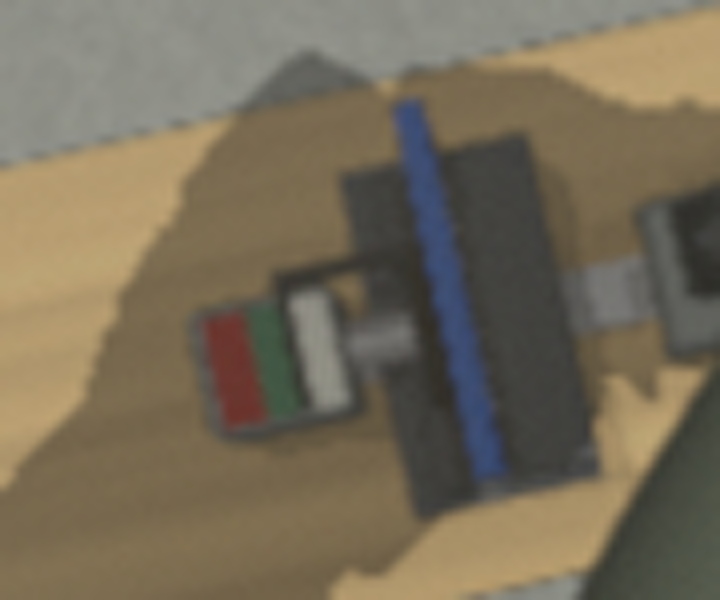

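View pics/s16c.png

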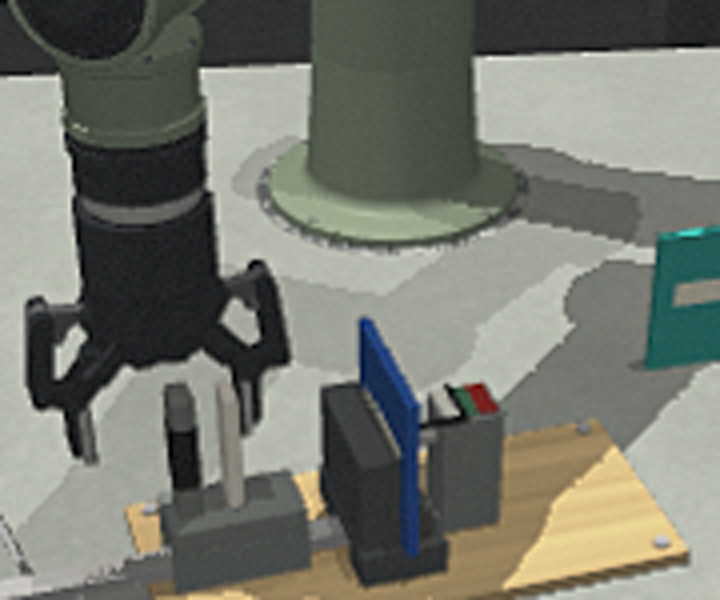

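>>> step_arm(commands=[[[0,-0.07,0,0,0,0,1],[0,-0.06,0,0,0,0,1]]])

```text
t: 17.52
position: [0.5146, -0.1796, 0.0977]
ee_rot: [-0.172, 1.552, 0.191]
contact_force: [-0.6, 9.8, 3.9]
finger_gap: 0.0856
```

```bash
python3 -c "
from h import *
st()
cv2.imwrite('pics/t17.png',robot.grab_frame('top')[:,:,::-1]);crop('pics/t17.png',245,230,90,75,8,'pics/t17c.png');st()"
```

```text
t 17.52 fix [ 0.0055 -0.1469  0.0977] yaw err 0.84 tilt [0.01  0.013] F fix [1.54 9.73 3.86] tq [ 2.01  0.36 -0.14] gap 0.0856
t 17.57 fix [ 0.0055 -0.1471  0.0977] yaw err 0.83 tilt [0.01  0.013] F fix [0.86 9.05 5.55] tq [ 1.88  0.29 -0.08] gap 0.0858
```

View pics/t17c.png

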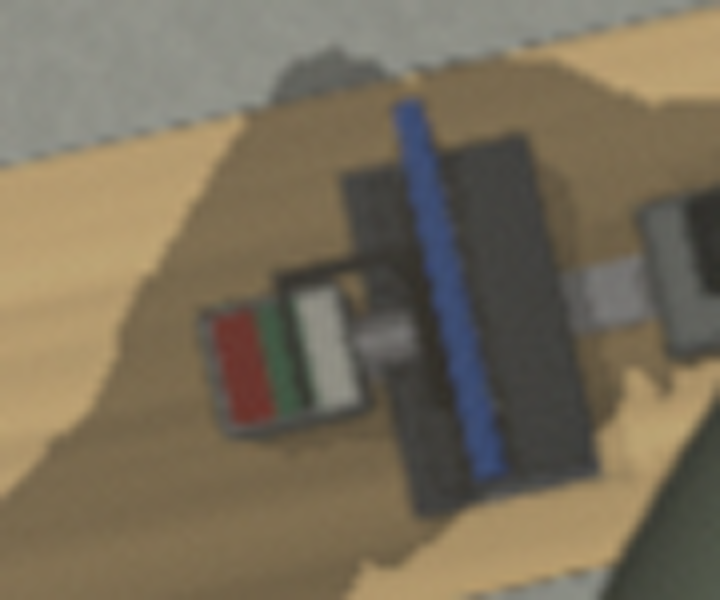

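```bash
python3 -c "
from h import *
for i in range(8):
    im=robot.grab_frame('top'); sc=robot.grab_frame('scene')
    if i%3==1: st()
st()
cv2.imwrite('pics/t18.png',im[:,:,::-1]);crop('pics/t18.png',245,230,90,75,8,'pics/t18c.png')
cv2.imwrite('pics/s18.png',sc[:,:,::-1])
crop('pics/s18.png',290,170,100,110,6,'pics/s18c.png')"
```

```text
t 17.77 fix [ 0.0055 -0.147   0.0978] yaw err 0.84 tilt [0.01  0.012] F fix [0.37 7.85 4.47] tq [ 1.85  0.25 -0.06] gap 0.0855
t 18.07 fix [ 0.0055 -0.147   0.0978] yaw err 0.84 tilt [0.01  0.012] F fix [1.04 8.97 4.24] tq [ 1.81  0.24 -0.17] gap 0.0851
t 18.38 fix [ 0.0055 -0.147   0.0978] yaw err 0.84 tilt [0.01  0.012] F fix [0.14 9.7  4.7 ] tq [ 1.79  0.29 -0.09] gap 0.0854
t 18.38 fix [ 0.0055 -0.147   0.0978] yaw err 0.84 tilt [0.01  0.012] F fix [0.14 9.7  4.7 ] tq [ 1.79  0.29 -0.09] gap 0.0854
```

View pics/t18c.png

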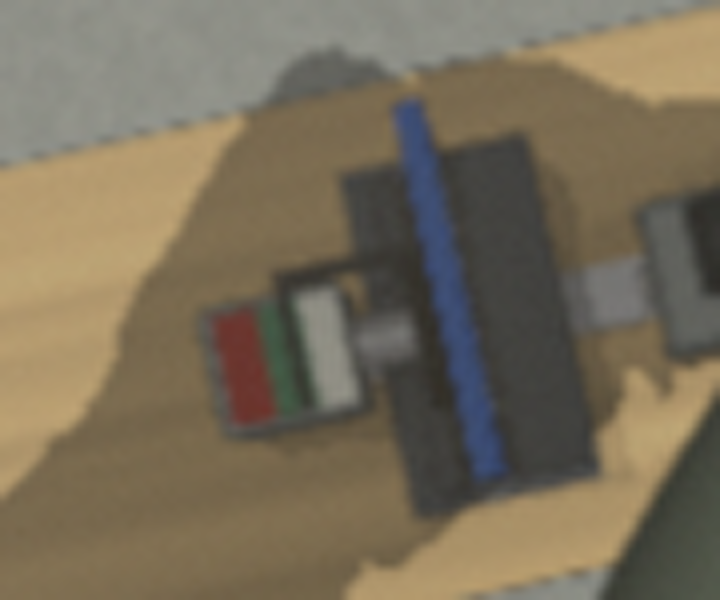

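View pics/s18c.png

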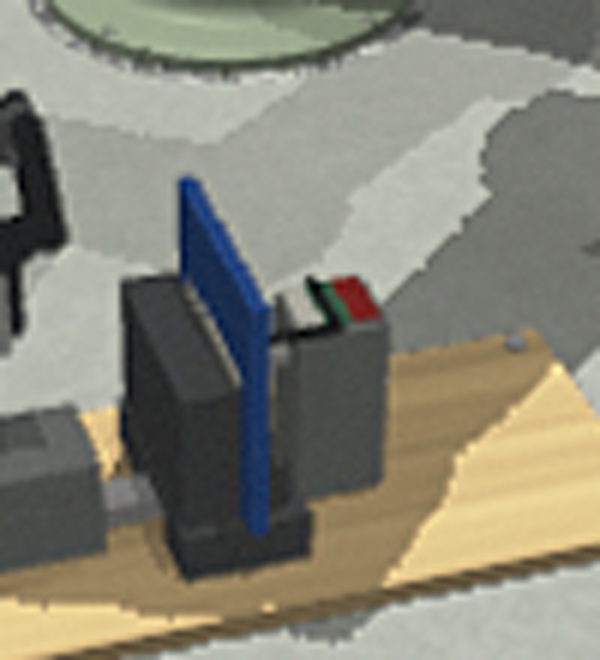

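View pics/s18.png

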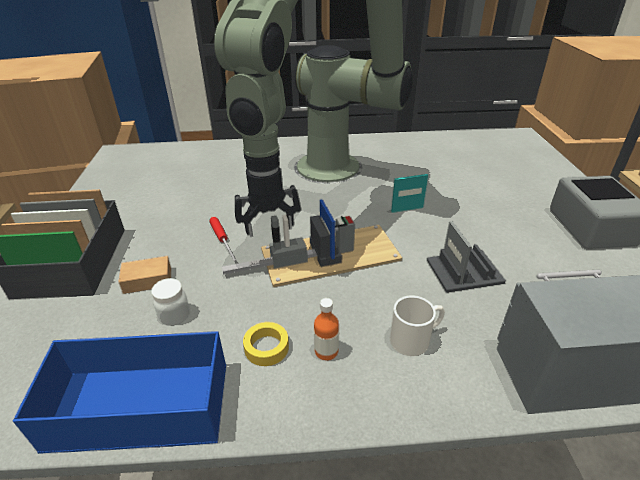

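Everything is steady over 0.8 s: the pointer sits mid-green (t18 crop near (288,350)) and the trigger-finger force is about 9 N. The divider is upright against the heel, and the bystanders look unmoved. Handing in.

```bash
python3 -c "
from h import *
print(robot.sign_off()); st()"
```

```text
the job is handed in; nothing more can be done
None
the job is handed in; nothing more can be done
```

I put the blue divider in the clamp slot and closed the pad on it with four strokes of the trigger. I handed the job in at about 18.4 s while still holding the trigger squeezed. No verdict is reported.

**Placing:** I lifted the divider from the caddy and touched it lightly against the heel to find the slot. Then I lowered it until the floor pushed back with about 14 N and let go.

**Last checks before handing in:**
- **Gauge:** the pointer was in the green. I estimate about 0.010 to 0.011 m from the picture, and the force reading agrees with that.
- **Trigger:** the finger was pushing with about 8 to 10 N, with roughly 18 mm of travel from rest. The arm pose did not move over 0.8 s.
- **Divider:** it stood upright against the heel, and the gripper was clear of it.
- **Other things:** the grey divider, the mug, the glue and the rest looked unmoved in the picture; I did not measure them.

**One disagreement:** the cameras differ on how well the divider is centred along its width. The top view puts it about 6 mm off and the scene view about 0 mm; both are within the 15 mm allowed.

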